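# Load the matching sorbent cartridge and hold the carrier up level

## Robot

A 7-joint arm with a two-finger parallel gripper is mounted at the origin on the work surface. World frame = base frame: x ahead of the robot, y to its left, z up, the work surface at z = 0. Lengths are in mm, angles in rad, forces in N, time in s.
With the tool pointing down it reaches from about 400 to 875 mm from the base axis. Payload 4.4 kg.
Tool frame: the origin (TCP) lies at the very end of the fingers, on their centre line; the grasp point (between the pads) lies behind it (bot.grip_depth is the z of the grasp point in the tool frame, in mm); z points along the fingers, y is the line along which they close (so a half turn about z gives the same grasp; the last joint's range is limited). The gripper opens to 85 mm and grips with 20 to 120 N. Pads are 22 mm wide; open, the fingers measure 114 mm over their backs; the gripper's body (76 mm by 85 mm) begins 54 mm behind the grasp point. The pads swing forward as they close: fully open they stand 13 mm farther back than shut.
Start: joints at [1.276, 0.628, 0.038, 1.517, -0.027, 0.996, -0.02], TCP at [147.453, -633.068, 231.313] pointing down, gripper open.
Joint ranges: [-3.06, 3.06], [-0.37, 2.12], [-1.25, 1.32], [0.18, 2.47], [-1.1, 4.24], [0.23, 1.98], [-2.94, 2.94]. Speed limits (rad/s): [2.57, 2.57, 3.14, 3.14, 3.14, 3.14, 3.14].

## Interface

Orientations are given as a unit quaternion [x, y, z, w].
In Python, from station import bot gives the robot as it stands.
- The arm moves only by the tool apply_moves, never from a script. Its argument "targets" is a list of rows, each a list of 3 entries, a list of its own where there are three numbers: the shift along the tool's x, y, z in mm, then the turn, a rotation vector about the tool's x, y, z in units of 5 degrees (1.0 is 5 degrees), then the opening, from 0 (shut) to 1 (fully open). In form: [[[dx, dy, dz], [wx, wy, wz], hand], ...]. A call has 1 to 12 rows; each row shifts and turns the commanded pose from where the row before left it, along the tool's axes as they then stand; what a row does not reach is not made up. A row lasts 1/12 s, in which the tool goes at most 41.7 mm and 7.16 degrees, less where a joint would pass 70% of its speed; a pose out of reach is approached as far as the arm can. A call is refused whole if a number of a shift passes 41.7 or a number of a turn 1, either way. A call with a gripper value outside its range is refused whole. The fingers move at their own pace and stop on an object; "squeeze" is the grip in N (left out, the last holds). Time passes only in rows, so rows that do not move let the fingers close. It gives the time, the measured TCP pose, the force, the opening and the grip force at its end, in the units of the state.
- bot.read_state(): the state, without advancing time (a new reading comes with each control period).
- bot.read_camera(name): name is "scene" or "top" or "wrist"; returns a dict with "pixels" (480x640x3 uint8, red, green, blue), "range_z" (480x640 float32, mm along the optical axis (not along the pixel's ray), 0 where there is no reading), "fx", "fy", "cx", "cy" (pixels), "dist" ([k1, k2, p1, p2, k3] as OpenCV has them; the pictures are not rectified), "rvec" (rotation vector, rad) and "tvec" (3), from world to camera coordinates, as OpenCV has them. Camera axes: x right, y down, z forward; pixel columns grow to the right and rows downward; lengths in mm; the calibration is good to about 2 mm. A picture is of the moment at which its call begins.
- bot.close_job(): hands the job in; it is judged then, once.
Trained networks look in the newest picture that a camera, given by its name, has taken for a name from the list of things; names that differ only in an ending like _2 or _b are one class to them, and where a whole thing is asked for, a point or a joint stands for the part that bears it (a point fixed in the world has none). Each returns a list of dicts, best first, with "confidence" (0 to 1); they miss things now and then, are a little off and sometimes report something else, mostly with a low value. They report only what shows in the picture. A call takes as long as a camera call. They do not tell look-alikes from the thing itself.
- bot.recognise(camera, query): "location" ([column, row] in pixels, amid what is visible of it).
The state is a dict: "time": time; "q": joint angles; "joint_vel": joint speeds; "effort": joint torques, N m; "position": TCP position; "tool_rot": TCP orientation; "ft_force": force on the tool from outside, world axes, zero at the start; "ft_torque": the same for the moment, N m; "grip_width": opening from 0.0 (shut) to 1.0 (fully open); "finger_force": force on a finger pad.
Only numpy, scipy, OpenCV 4.12 (cv2) and the standard library are available. Lean on these libraries where they do the work, as an engineer would, in place of code of your own. Each camera call takes 0.05 s, during which the arm holds its last target. There are 200 camera calls.

## Task

Find the loose charcoal cartridge that is the same size as the one already in the two-place carrier and put it fully down into the carrier's empty well while the carrier stands on the bench. Then grasp the carrier by its handle bar and lift it straight up, and finish with the gripper still holding it in the air, level and still, 10 to 20 cm clear of the bench, both cartridges fully seated in it. Leave the other two cartridges and everything else where they are.

Things in the scene. Friction and masses are not known exactly. Their poses are not given: they have to be found in the camera images.
- carrier: Loose two-place carrier, 0.3-0.5 kg, balanced about its middle: grey block 70 (x) by 190 (y) by 31 mm high, two round blind wells at y = +68 mm (empty) and -68 mm (loaded), 31 mm in diameter, 25 mm deep, floor 6 mm above the underside, 3 mm chamfer. A steel post 12 mm thick in the middle carries a black handle bar. Origin: centre of its underside; z up. Yaw within 0.7 rad of zero.
- handle (a point): Centre of the carrier's black handle bar, 100 mm above its underside. The bar is 14 mm thick along the carrier's x, 50 mm long along its y and 20 mm high (90 to 110 mm above the underside): pinch it from above, fingers closing along the carrier's x. It stands higher than seated cartridges (tops at 86 mm).
- well (a point): Centre of the floor of the carrier's empty well (at y = +68 mm, 6 mm above the carrier's underside, 25 mm below the mouth). A fully seated cartridge has its origin here.
- loaded_well (a point): Centre of the floor of the well that already holds a cartridge (at y = -68 mm of the carrier, 6 mm above its underside).
- cartridge_loaded: Upright sorbent cartridge: a clear plastic cylinder 28 mm in diameter and 80 mm tall, filled with black charcoal, with white wool and a white cap on top. Origin: centre of its underside; z runs up its axis. It is the one that already stands in the carrier, about 0.06 kg, and must stay there.
- cartridge_medium: Upright medium sorbent cartridge: a clear plastic cylinder 28 mm in diameter and 80 mm tall, filled with black charcoal, with white wool and a white cap on top. Origin: centre of its underside; z runs up its axis. About 0.06 kg. It stands on the bench and is the one that matches. The three loose cartridges stand in any order, at least 85 mm between axes.
- cartridge_small: Upright small sorbent cartridge: a clear plastic cylinder 20 mm in diameter and 80 mm tall, filled with black charcoal, with white wool and a white cap on top. Origin: centre of its underside; z runs up its axis. Too thin; leave it standing.
- cartridge_large: Upright large sorbent cartridge: a clear plastic cylinder 38 mm in diameter and 80 mm tall, filled with black charcoal, with white wool and a white cap on top. Origin: centre of its underside; z runs up its axis. Too thick for the well; leave it standing.
- tape_dispenser: Bystander, to be left alone: tan desk tape dispenser, 150 x 60 x 95 mm, 0.9 kg. Origin: centre of its underside.
- syringe: Bystander, to be left alone: glass syringe lying along its x, 160 mm long, 32 mm high, flange 50 mm wide. Origin: under the middle of its barrel, on the bench.
- tape_roll: Bystander, to be left alone: white tape roll lying flat, 72 mm in diameter, 20 mm high. Origin: centre of its underside.
- beaker: Bystander, to be left alone: glass beaker, 68 mm in diameter, 85 mm high. Origin: centre of its underside.
- stopper: Bystander, to be left alone: small glass stopper standing on its flat head, 32 mm in diameter, 34 mm high. Origin: centre of its underside.
Not all that is in view belongs to the job. What is shaped like the cartridge_medium but red is not meant.

How it is judged (in metres and radians):
On the way, in this order (a step that is already met when the one before it is completed fails the run):
1. the matching cartridge is fully down in the empty well and let go, the carrier still on the bench (distance between cartridge_medium and well below 0.006 m and angle between the z axis of each of cartridge_medium, cartridge_loaded and the z axis of carrier, either way round below 0.1 rad and distance between cartridge_loaded and loaded_well below 0.006 m and height (world z) of carrier below 0.01 m and contact force between the fingers and cartridge_medium below 0.1 N), for 0.2 s.
2. the carrier is lifted clear of the bench (height (world z) of carrier above 0.04 m), for 0.2 s.
At the end, for the whole second after the job is handed in: The gripper alone holds the carrier, over 85 mm above the bench, within 250 mm of its start, level within 0.1 rad, still (30 mm/s, 0.15 rad/s); both 28 mm cartridges seated (origin within 6 mm of the well floor, tilt under 0.1 rad) and not gripped; all else within 30 mm of its start (distance between cartridge_medium and well below 0.006 m and angle between the z axis of each of cartridge_medium, cartridge_loaded and the z axis of carrier, either way round below 0.1 rad and distance between cartridge_loaded and loaded_well below 0.006 m and height (world z) of carrier above 0.085 m and distance of carrier from where it was at the start of the episode below 0.25 m and angle between carrier's own z axis and vertical below 0.1 rad and linear speed of carrier below 0.03 m/s and angular speed of carrier below 0.15 rad/s and contact force between the fingers and carrier above 1 N and contact force between the fingers and cartridge_medium below 0.1 N and contact force between the fingers and cartridge_loaded below 0.1 N and contact force between carrier and cartridge_small below 0.1 N and contact force between carrier and cartridge_large below 0.1 N and contact force between carrier and tape_dispenser below 0.1 N and contact force between carrier and syringe below 0.1 N and contact force between carrier and tape_roll below 0.1 N and contact force between carrier and beaker below 0.1 N and contact force between carrier and stopper below 0.1 N and distance of each of cartridge_small, cartridge_large, tape_dispenser, syringe, tape_roll, beaker, stopper from where it was at the start of the episode below 0.03 m); the arm keeps its last pose, push and grip.
It fails at once if one of the other two cartridges or another bystander is moved more than 30 mm or a standing cartridge is tipped (distance of any of cartridge_small, cartridge_large, tape_dispenser, syringe, tape_roll, beaker, stopper from where it was at the start of the episode above 0.03 m or angle between any of cartridge_small, cartridge_large's own z axis and vertical above 0.5 rad).
It fails at once if the carrier is tipped more than 0.4 rad (angle between carrier's own z axis and vertical above 0.4 rad).
It also fails if it takes over 58 s, if anything falls off the work surface, if the arm or the gripper's body presses on something with over 40 N, if the wrist force passes 120 N, or if a joint passes its speed limit or range.

## Working session

There is one attempt and no reset: what is moved stays moved. The work goes in short steps, Python scripts to look and compute and a tool call to move; the robot and the scene stay as the last step left them, time stands still between calls to the robot, and variables do not carry over. Pictures are saved under pics/ and viewed, at most 10 in all, crops included, and the job is handed in when it is done.

Besides the shell and the picture viewer there is one more tool, called by a JSON object that holds its "method" and its "body". apply_moves: Moves the arm, as the interface text tells. Its arguments: {"type":"object","properties":{"targets":{"type":"array","items":{"type":"array"}},"squeeze":{"type":"number"}},"required":["targets"]}

```bash
mkdir -p pics
cat > h.py <<'E'
import numpy as np, cv2
from station import bot
from scipy.spatial.transform import Rotation as R
def cam(n):
    c=bot.read_camera(n); c['K']=np.array([[c['fx'],0,c['cx']],[0,c['fy'],c['cy']],[0,0,1.]]); c['R']=cv2.Rodrigues(np.array(c['rvec'],float))[0]; c['t']=np.array(c['tvec'],float).ravel(); c['d']=np.array(c['dist'],float); return c
def ray(c,uv):
    p=cv2.undistortPoints(np.array(uv,float).reshape(-1,1,2),c['K'],c['d']).reshape(-1,2)
    return np.c_[p,np.ones(len(p))]
def w_at_z(c,uv,z):
    r=ray(c,uv)@c['R']; o=-c['R'].T@c['t']
    return o+r*((z-o[2])/r[:,2])[:,None]
def w_depth(c,uv):
    uv=np.array(uv).reshape(-1,2); r=ray(c,uv); d=c['range_z'][uv[:,1].astype(int),uv[:,0].astype(int)]
    return (r*d[:,None]-c['t'])@c['R']
def save(c,n): cv2.imwrite('pics/'+n,c['pixels'][:,:,::-1])
E
python3 - <<'E'
from h import *
np.set_printoptions(precision=1,suppress=True)
for n in ['top','scene']:
    c=cam(n); save(c,n+'0.png')
    print(n,-c['R'].T@c['t'])
    for q in ['carrier','handle','well','cartridge_medium','cartridge_small','cartridge_large','cartridge_loaded','tape_dispenser','syringe','tape_roll','beaker','stopper']:
        for r in bot.recognise(n,q)[:4]:
            print(q,round(r['confidence'],2),np.array(r['location']),w_depth(c,np.array(r['location']))[0])
s=bot.read_state();print(s['time'],s['position'],s['tool_rot'],s['grip_width'],bot.grip_depth)
E
```

```text
top [ 368.4  -39.  1194.2]
carrier 0.96 [378.4 241.1] [ 577.5 -199.7   29.2]
handle 0.71 [378.7 237.7] [ 570.2 -189.8  108.3]
well 0.71 [379.9 242.2] [ 575.3 -203.    27.7]
cartridge_medium 0.71 [203.5 237.9] [586.4 169.3  74.3]
cartridge_medium 0.58 [239.2 249.4] [558.8  94.4  81.5]
cartridge_small 0.7 [228.1 298.8] [459.  118.5  72.4]
cartridge_small 0.63 [203.8 235.7] [590.6 168.4  76.4]
cartridge_large 0.93 [144.5 287.5] [486.5 288.2  76.2]
cartridge_large 0.58 [379.2 241.1] [ 577.7 -201.6   27.9]
cartridge_loaded 0.68 [410.8 216.9] [ 616.9 -262.1   83.5]
tape_dispenser 0.91 [360.7 146.1] [ 776.7 -166.2   76.9]
syringe 0.92 [236.9 162.5] [765.  105.4  25.1]
syringe 0.18 [227.  296.9] [462.5 120.1  77.3]
tape_roll 0.47 [410.4 218.4] [ 613.3 -260.6   85.5]
beaker 0.86 [128.2 203.3] [681.5 348.6  11.7]
stopper 0.62 [481.3 324.9] [ 393.6 -406.4   25. ]
stopper 0.2 [376.9 240.7] [ 578.7 -196.7   27.9]
scene [1298.9 -147.9  781.8]
carrier 0.87 [248.6 270.1] [ 591.1 -202.    31.6]
carrier 0.17 [402.8 245.3] [592.9 164.5  48.7]
handle 0.63 [247.2 270.8] [ 592.2 -205.3   31.1]
handle 0.53 [371.4 282.2] [649.8  76.6  -1.6]
well 0.9 [246.8 269. ] [ 589.2 -205.7   34.1]
cartridge_medium 0.76 [405.5 242.8] [603.3 165.5  66.7]
cartridge_medium 0.66 [374.6 240. ] [573.3  99.9  58.9]
cartridge_small 0.59 [248.4 269. ] [ 585.7 -202.4   29.7]
cartridge_small 0.5 [376.3 211.2] [465.6 133.4  54.1]
cartridge_large 0.94 [438.8 212.6] [505.3 285.8  59. ]
cartridge_loaded 0.55 [217.1 275.5] [ 629.2 -268.    68. ]
tape_dispenser 0.61 [271.4 352.8] [ 849.7 -168.7   79.9]
syringe 0.82 [404.9 319.4] [785.  111.5  26.6]
tape_roll 0.61 [369.  292.3] [678.6  63.4  -1.3]
beaker 0.9 [480.2 260.5] [693.9 308.3  73.3]
stopper 0.73 [163.  228.4] [ 404.1 -412.1   29.7]
1.3 [ 147.4 -633.1  231.3] [1.  0.1 0.  0. ] 1.0023350057206506 -18.700000000000003
```

Run:
```python
import cv2
a=cv2.imread('pics/top0.png');b=cv2.imread('pics/scene0.png')
x=cv2.resize(a[120:350,100:510],(800,449)); 
y=cv2.resize(b[180:360,140:500],(800,400))
cv2.imwrite('pics/a.png',x);cv2.imwrite('pics/b.png',y)
```

```text
(no output)
```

View pics/a.png

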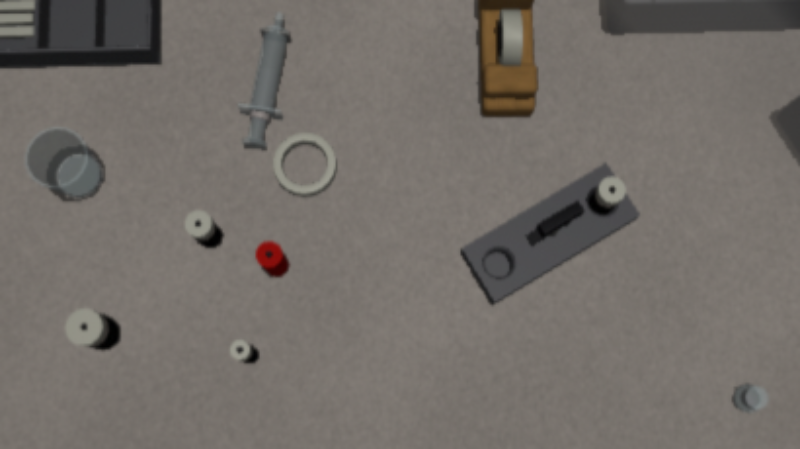

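View pics/b.png

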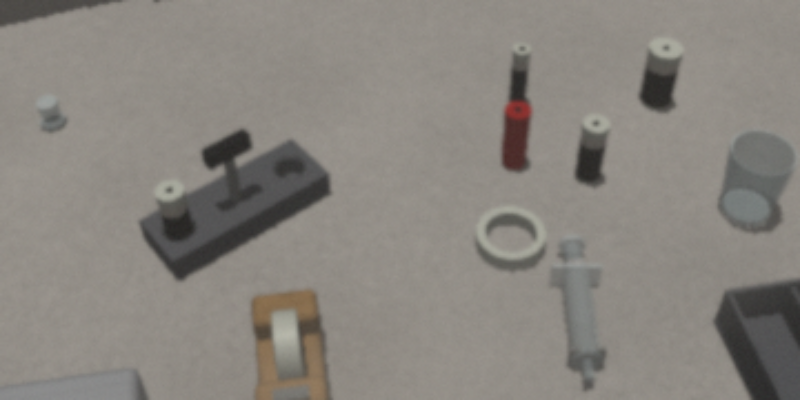

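The top view shows four upright candidates: white medium at about (203,236), red decoy (239,250), small (224,300) and large (144,287). The loaded one is in the carrier at (413,218), and the empty well is at (355,255). By its diameter the match is (203,236). I'll now measure and check the size.

```bash
cat > m.py <<'E'
from h import *
np.set_printoptions(precision=1,suppress=True)
def caps(c,box=None):
    px=c['pixels'].astype(int); uv=np.stack(np.meshgrid(np.arange(640),np.arange(480)),-1).reshape(-1,2)
    P=w_depth(c,uv).reshape(480,640,3)
    m=((px.min(2)>110)&(P[...,2]>72)&(P[...,2]<95)).astype(np.uint8)
    n,l,st,ce=cv2.connectedComponentsWithStats(m)
    for i in range(1,n):
        if 15<st[i,4]<2000:
            k=cv2.findContours((l==i).astype(np.uint8),0,2)[0][0]
            (x,y),r=cv2.minEnclosingCircle(k)
            print('cap',ce[i],st[i,4],'r',round(r,1),w_at_z(c,[ce[i]],80)[0],w_at_z(c,[ce[i]],86)[0],'dia mm',2*np.sqrt(st[i,4]/np.pi)*np.median(c['range_z'][l==i])/c['fx'])
    return P
E
python3 - <<'E'
from m import *
for n in ['top','scene']:
    c=cam(n);print(n);P=caps(c)
    px=c['pixels'].astype(int)
    m=(P[...,2]>20)&(P[...,2]<40)&(np.hypot(P[...,0]-577,P[...,1]+200)<125)
    m=cv2.morphologyEx(m.astype(np.uint8),cv2.MORPH_CLOSE,np.ones((25,25)))
    k=max(cv2.findContours(m,0,2)[0],key=cv2.contourArea)
    r=w_at_z(c,k.reshape(-1,2),31)[:,:2].astype(np.float32)
    rc=cv2.minAreaRect(r);print(rc)
    m=(P[...,2]>96)&(P[...,2]<120)&(np.hypot(P[...,0]-577,P[...,1]+200)<60)
    v,u=np.nonzero(m);q=w_at_z(c,np.c_[u,v],110)[:,:2].astype(np.float32);print('bar',len(q),cv2.minAreaRect(q))
E
```

```text
top
cap [362.4 136. ] 175 r 9.8 [ 798.2 -170.6   80. ] [ 795.9 -169.9   86. ] dia mm 31.784868699639826
cap [124.3 193.9] 70 r 16.4 [684.1 335.1  80. ] [682.4 333.   86. ] dia mm 19.802096126624853
cap [141.  206.6] 18 r 7.9 [655.7 299.3  80. ] [654.1 297.5  86. ] dia mm 9.98903971698328
cap [413.5 216.5] 135 r 6.8 [ 618.4 -268.4   80. ] [ 617.  -267.1   86. ] dia mm 27.1844020409008
cap [201.1 233.9] 131 r 6.9 [593.9 173.3  80. ] [592.7 172.2  86. ] dia mm 26.768811449176372
cap [142.6 286.7] 255 r 9.4 [487.8 291.1  80. ] [487.1 289.3  86. ] dia mm 36.70930113474369
cap [222.6 298.5] 69 r 5.1 [459.3 128.6  80. ] [458.8 127.7  86. ] dia mm 18.997438139599637
((583.36669921875, -207.06759643554688), (70.43426513671875, 190.81204223632812), 29.15825653076172)
bar 181 ((582.7727661132812, -206.91136169433594), (14.547484397888184, 50.668190002441406), 29.477846145629883)
scene
cap [439.2 201.4] 118 r 7.7 [486.6 290.   80. ] [493.5 286.2  86. ] dia mm 30.95423033646972
cap [374.8 202.1] 32 r 4.0 [460.  128.9  80. ] [467.2 126.5  86. ] dia mm 16.151467946078686
cap [407.8 235.5] 78 r 5.7 [593.8 172.5  80. ] [599.8 169.8  86. ] dia mm 23.134367279412555
cap [484.7 244.2] 151 r 15.7 [653.3 336.1  80. ] [658.8 331.9  86. ] dia mm 31.514866712452605
cap [215.8 265.6] 102 r 6.9 [ 610.4 -268.6   80. ] [ 616.3 -267.6   86. ] dia mm 24.652488029838832
cap [268.2 331.9] 291 r 13.3 [ 803.3 -170.5   80. ] [ 807.5 -170.3   86. ] dia mm 36.03138798420237
cap [270.5 356.3] 55 r 7.3 [ 856.8 -170.9   80. ] [ 860.5 -170.7   86. ] dia mm 15.037246823397496
((588.703125, -206.91650390625), (80.70677947998047, 193.65859985351562), 29.091869354248047)
bar 190 ((591.7096557617188, -207.45518493652344), (25.68511199951172, 53.120906829833984), 28.182077407836914)
```

```bash
cat > g.py <<'E'
from h import *
import sys
np.set_printoptions(precision=2,suppress=True)
def go(tgt,yaw=29.3):
    s=bot.read_state();T=R.from_quat(s['tool_rot']); a=np.radians(yaw)
    best=None
    for sg in (1,-1):
        y=np.array([np.cos(a),np.sin(a),0])*sg; z=np.array([0,0,-1.]); x=np.cross(y,z)
        G=R.from_matrix(np.c_[x,y,z]); rv=(T.inv()*G).as_rotvec(degrees=True)/5
        print('turn units',rv)
        if best is None or np.linalg.norm(rv)<np.linalg.norm(best[1]): best=(G,rv)
    d=np.array(tgt)-s['position']
    print('t',s['time'],'pos',np.array(s['position']),'q',np.array(s['q']),'F',np.array(s['ft_force']),'grip',s['grip_width'],s['finger_force'])
    print('shift in present tool',T.inv().apply(d),'in goal tool',best[0].inv().apply(d))
E
python3 -c "
from g import *
go([594,173,231])"
```

```text
turn units [  0.    -0.   -21.24]
turn units [-0.   -0.   14.76]
t 1.4 pos [ 147.48 -633.06  231.31] q [ 1.28  0.63  0.04  1.52 -0.03  1.   -0.02] F [-0.93 -0.36 -0.05] grip 0.999027452672129 0.0
shift in present tool [ 617.7  -683.78    0.34] in goal tool [-484.43 -783.87    0.31]
```

{"method": "apply_moves", "body": {"targets": [[[0,0,0],[0,0,-1],1],[[0,0,0],[0,0,-1],1],[[0,0,0],[0,0,-1],1],[[0,0,0],[0,0,-1],1],[[0,0,0],[0,0,-1],1],[[0,0,0],[0,0,-1],1],[[0,0,0],[0,0,-1],1],[[0,0,0],[0,0,-1],1],[[0,0,0],[0,0,-1],1],[[0,0,0],[0,0,-1],1],[[0,0,0],[0,0,-1],1],[[0,0,0],[0,0,-0.24],1]]}}

```text
time: 2.4
position: [147.3, -633.1, 231.3]
tool_rot: [0.822, 0.57, 0.0, 0.0]
ft_force: [-0.2, 0.2, -0.4]
grip_width: 0.999
finger_force: 0.0
```

{"method": "apply_moves", "body": {"targets": [[[0,0,0],[0,0,-1],1],[[0,0,0],[0,0,-1],1],[[0,0,0],[0,0,-1],1],[[0,0,0],[0,0,-1],1],[[0,0,0],[0,0,-1],1],[[0,0,0],[0,0,-1],1],[[0,0,0],[0,0,-1],1],[[0,0,0],[0,0,-1],1],[[0,0,0],[0,0,-1],1],[[0,0,0],[0,0,-1],1],[[0,0,0],[0,0,0],1]]}}

```text
time: 3.32
position: [147.3, -633.1, 231.2]
tool_rot: [0.505, 0.863, 0.0, -0.0]
ft_force: [0.7, 0.8, 0.1]
grip_width: 0.999
finger_force: 0.0
```

```bash
python3 -c "
from g import *
go([594,173,231])"
```

```text
turn units [ 0.   -0.    0.01]
turn units [  0.     0.01 -35.99]
t 3.3167 pos [ 147.25 -633.09  231.17] q [ 1.57  0.66 -0.46  1.51  0.32  1.05  1.54] F [0.68 0.81 0.13] grip 0.998895183002004 0.0
shift in present tool [483.92 784.34   0.48] in goal tool [484.33 784.08   0.17]
```

{"method": "apply_moves", "body": {"targets": [[[20,32,0],[0,0,0],1],[[20,32,0],[0,0,0],1],[[20,32,0],[0,0,0],1],[[20,32,0],[0,0,0],1],[[20,32,0],[0,0,0],1],[[20,32,0],[0,0,0],1],[[20,32,0],[0,0,0],1],[[20,32,0],[0,0,0],1],[[20,32,0],[0,0,0],1],[[20,32,0],[0,0,0],1],[[20,32,0],[0,0,0],1],[[20,32,0],[0,0,0],1]]}}

```text
time: 4.32
position: [365.4, -234.4, 231.7]
tool_rot: [0.507, 0.862, -0.0, 0.0]
ft_force: [0.5, -0.7, 0.9]
grip_width: 1.001
finger_force: 0.0
```

```bash
python3 -c "
from g import *
go([594,173,231])"
```

```text
turn units [ 0.    0.01 -0.05]
turn units [ 0.02 -0.01 35.95]
t 4.3167 pos [ 365.44 -234.37  231.67] q [ 0.92  0.36 -0.55  2.08  0.27  0.77  0.71] F [ 0.51 -0.74  0.95] grip 1.0009382415985222 0.0
shift in present tool [245.25 397.55   0.57] in goal tool [243.4  398.69   0.67]
```

{"method": "apply_moves", "body": {"targets": [[[20,33,0],[0,0,0],1],[[20,33,0],[0,0,0],1],[[20,33,0],[0,0,0],1],[[20,33,0],[0,0,0],1],[[20,33,0],[0,0,0],1],[[20,33,0],[0,0,0],1],[[20,33,0],[0,0,0],1],[[20,33,0],[0,0,0],1],[[20,33,0],[0,0,0],1],[[20,33,0],[0,0,0],1],[[20,33,0],[0,0,0],1],[[0,0,0],[0,0,0],1]]}}

```text
time: 5.32
position: [576.1, 143.6, 231.9]
tool_rot: [0.503, 0.864, 0.005, -0.0]
ft_force: [1.1, 1.4, -0.3]
grip_width: 1.004
finger_force: 0.0
```

```bash
python3 -c "
from m import *
from g import *
go([594,173,231])
c=cam('wrist');print(-c['R'].T@c['t'])
print(cv2.projectPoints(np.array([[594,173,80.],[594,173,0]]),c['R'],c['t'],c['K'],c['d'])[0])
caps(c)
save(c,'w1.png')
"
```

```text
turn units [ 0.09 -0.06  0.06]
turn units [  0.09   0.14 -35.94]
t 5.3167 pos [576.07 143.62 231.92] q [ 0.05  0.59 -0.54  1.68  0.35  0.97 -0.09] F [ 1.1   1.43 -0.34] grip 1.0039109445567345 0.0
shift in present tool [16.7  30.09  1.24] in goal tool [16.85 30.01  0.92]
[538.03 206.91 374.57]
[[[370.26 195.48]]

 [[360.88 178.14]]]
cap [165.18 144.83] 298 r 13.8 [453.43 134.64  80.  ] [455.16 136.11  86.  ] dia mm 13.107222206656887
```

View pics/w1.png

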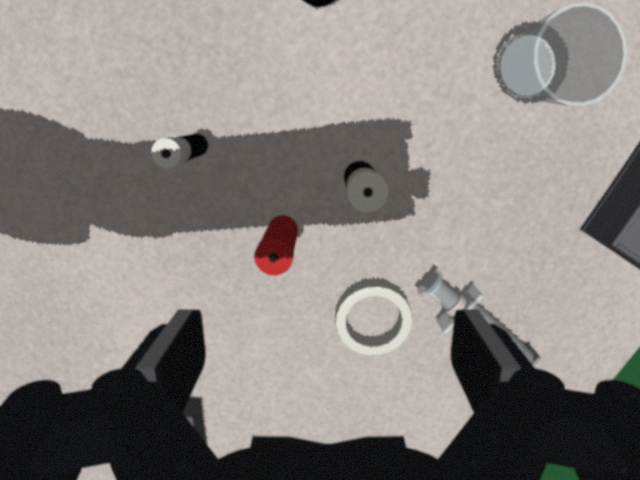

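The wrist view shows the white-capped medium at (368,190), close to its predicted position of (370,195). The red decoy is at (274,257) and the small one at (167,152). The choice is confirmed, so I'm going over it.

{"method": "apply_moves", "body": {"targets": [[[17,30,0],[0,0,0],1],[[0,0,20],[0,0,0],1],[[0,0,20],[0,0,0],1],[[0,0,20],[0,0,0],1],[[0,0,20],[0,0,0],1],[[0,0,10],[0,0,0],1],[[0,0,0],[0,0,0],1]]}}

```text
time: 5.95
position: [589.9, 161.3, 139.1]
tool_rot: [0.506, 0.862, -0.002, -0.001]
ft_force: [-0.3, -0.6, 0.5]
grip_width: 1.0
finger_force: 0.0
```

```bash
python3 -c "
from m import *
from g import *
c=cam('wrist');go([594,173,39])
g=cv2.cvtColor(c['pixels'],cv2.COLOR_RGB2GRAY)
p=cv2.projectPoints(np.array([[594,173,80.]]),c['R'],c['t'],c['K'],c['d'])[0].ravel();print(p)
for z in (80,):
  pass
save(c,'w2.png')
P=w_depth(c,np.stack(np.meshgrid(np.arange(640),np.arange(480)),-1).reshape(-1,2)).reshape(480,640,3)
m=(P[...,2]>73)&(P[...,2]<88)&(np.hypot(P[...,0]-594,P[...,1]-173)<26)
v,u=np.nonzero(m);q=w_at_z(c,np.c_[u,v],80)[:,:2].astype(np.float32)
print(len(q),q.mean(0),cv2.minEnclosingCircle(q))
"
```

```text
turn units [-0.03  0.   -0.02]
turn units [ 0.    0.04 35.98]
t 6.0 pos [590.88 162.07 140.66] q [-0.03  0.72 -0.47  1.7   0.42  0.82 -0.18] F [-0.37  0.5   0.72] grip 0.995235032287651 0.0
shift in present tool [  8.03   8.29 101.64] in goal tool [  8.     8.07 101.66]
[348.89 247.77]
2660 [590.32 175.12] ((590.3154907226562, 174.94085693359375), 15.051190376281738)
```

{"method": "apply_moves", "body": {"targets": [[[8.5,7.4,0],[0,0,0],1],[[0,0,12],[0,0,0],1],[[0,0,15],[0,0,0],1],[[0,0,15],[0,0,0],1],[[0,0,15],[0,0,0],1],[[0,0,15],[0,0,0],1],[[0,0,15],[0,0,0],1],[[0,0,14],[0,0,0],1],[[0,0,0],[0,0,0],1],[[0,0,0],[0,0,0],1],[[0,0,0],[0,0,0],1]]}}

```text
time: 6.92
position: [594.4, 174.9, 41.0]
tool_rot: [0.505, 0.863, 0.001, 0.0]
ft_force: [0.1, 0.7, 0.2]
grip_width: 1.001
finger_force: 0.0
```

```bash
python3 -c "
from m import *
from g import *
go([593,173.3,39])
for n in ['top','scene']:
  c=cam(n);print(n);caps(c)
"
```

```text
turn units [ 0.02 -0.    0.  ]
turn units [  0.     0.03 -36.  ]
t 6.9167 pos [594.39 174.86  41.03] q [-0.09  0.86 -0.4   1.74  0.51  0.65 -0.27] F [0.11 0.73 0.22] grip 1.001413785932862 0.0
shift in present tool [-0.68 -1.98  2.03] in goal tool [-0.68 -1.97  2.03]
top
cap [362.34 136.5 ] 202 r 11.2 [ 797.05 -170.4    80.  ] [ 794.74 -169.7    86.  ] dia mm 34.181510736833054
cap [119.08 189.69] 26 r 8.1 [693.48 346.42  80.  ] [691.72 344.35  86.  ] dia mm 12.09528765065795
cap [118.32 211.05] 19 r 6.7 [647.31 346.28  80.  ] [645.8 344.2  86. ] dia mm 10.258032866184296
cap [413.45 216.53] 139 r 6.8 [ 618.27 -268.33   80.  ] [ 616.93 -267.09   86.  ] dia mm 27.60419491376444
cap [142.65 286.8 ] 268 r 9.7 [487.61 290.88  80.  ] [486.97 289.11  86.  ] dia mm 37.626060578951126
scene
cap [439.49 201.49] 114 r 7.2 [487.22 290.65  80.  ] [494.16 286.9   86.  ] dia mm 30.40660030073743
cap [376.53 201.82] 17 r 3.5 [459.64 133.53  80.  ] [466.81 131.12  86.  ] dia mm 11.778646087984582
cap [484.07 246.32] 222 r 15.7 [659.58 331.59  80.  ] [665.05 327.49  86.  ] dia mm 38.164394012558056
cap [215.88 265.62] 104 r 6.9 [ 610.62 -268.55   80.  ] [ 616.5  -267.52   86.  ] dia mm 24.90037633616245
cap [ 78.71 272.33] 21 r 8.1 [ 577.32 -566.78   80.  ] [ 583.49 -563.2    86.  ] dia mm 11.021781583470313
cap [  6.4  305.15] 20 r 6.5 [ 646.5  -698.18   80.  ] [ 652.08 -693.48   86.  ] dia mm 10.019023622993927
cap [268.15 331.73] 295 r 13.2 [ 802.82 -170.54   80.  ] [ 807.06 -170.34   86.  ] dia mm 36.296798722558094
cap [270.6  356.23] 82 r 8.1 [ 856.67 -170.78   80.  ] [ 860.45 -170.58   86.  ] dia mm 18.360866569516652
```

{"method": "apply_moves", "body": {"targets": [[[-0.5,-2,2],[0,0,0],1],[[0,0,0],[0,0,0],0.6],[[0,0,0],[0,0,0],0.45],[[0,0,0],[0,0,0],0.4],[[0,0,0],[0,0,0],0.35],[[0,0,0],[0,0,0],0.3],[[0,0,0],[0,0,0],0.2],[[0,0,0],[0,0,0],0],[[0,0,0],[0,0,0],0],[[0,0,0],[0,0,0],0],[[0,0,0],[0,0,0],0]], "squeeze": 30}}

```text
time: 7.93
position: [592.4, 172.9, 38.5]
tool_rot: [0.505, 0.863, 0.0, 0.0]
ft_force: [0.1, 0.4, 2.6]
grip_width: 0.315
finger_force: 29.5
```

```bash
python3 -c "
from g import *
go([593,173.3,180])
"
```

```text
turn units [0. 0. 0.]
turn units [ -0.   0. -36.]
t 7.9333 pos [592.38 172.86  38.46] q [-0.09  0.86 -0.39  1.74  0.51  0.64 -0.27] F [0.06 0.38 2.56] grip 0.31525467500272514 29.510862305760384
shift in present tool [   0.07    0.78 -141.54] in goal tool [   0.08    0.75 -141.54]
```

{"method": "apply_moves", "body": {"targets": [[[0,0,-20],[0,0,0],0],[[0,0,-30],[0,0,0],0],[[0,0,-35],[0,0,0],0],[[0,0,-35],[0,0,0],0],[[0,0,-30],[0,0,0],0],[[-13,-9.7,0],[0,0,0],0],[[-25,-19,0],[0,0,0],0],[[-25,-19,0],[0,0,0],0],[[-25,-19,0],[0,0,0],0],[[-25,-19,0],[0,0,0],0],[[-25,-19,0],[0,0,0],0],[[-25,-19,0],[0,0,0],0]]}}

```text
time: 8.93
position: [563.6, -31.3, 188.1]
tool_rot: [0.505, 0.863, -0.0, -0.0]
ft_force: [0.4, -0.2, -0.4]
grip_width: 0.319
finger_force: 29.7
```

{"method": "apply_moves", "body": {"targets": [[[-25,-19,0],[0,0,0],0],[[-25,-19,0],[0,0,0],0],[[-23,-17,0],[0,0,0],0],[[-14,-10,0],[0,0,0],0],[[-8,-5,0],[0,0,0],0],[[0,0,0],[0,0,0],0],[[0,0,0],[0,0,0],0],[[0,0,0],[0,0,0],0]]}}

```text
time: 9.6
position: [550.1, -144.7, 188.4]
tool_rot: [0.504, 0.864, 0.001, -0.0]
ft_force: [-0.2, 0.7, -0.3]
grip_width: 0.32
finger_force: 29.7
```

```bash
cat > v.py <<'E'
from m import *
from g import *
import sys
go([549.7,-147.8,190])
s=bot.read_state();zb=s['position'][2]-38.5;zt=zb+80
for n in ['top','scene','wrist']:
  c=cam(n); save(c,sys.argv[1]+n+'.png')
  P=w_depth(c,np.stack(np.meshgrid(np.arange(640),np.arange(480)),-1).reshape(-1,2)).reshape(480,640,3)
  px=c['pixels'].astype(int)
  for nm,z in (('bottom',zb),('top',zt)):
    p=cv2.projectPoints(np.array([[s['position'][0],s['position'][1],z]]),c['R'],c['t'],c['K'],c['d'])[0].ravel();print(n,nm,p)
  print('well px',cv2.projectPoints(np.array([[549.7,-147.8,31.]]),c['R'],c['t'],c['K'],c['d'])[0].ravel())
E
python3 v.py p
```

```text
turn units [ 0.01 -0.01  0.03]
turn units [  0.02   0.02 -35.97]
t 9.6 pos [ 550.1  -144.65  188.4 ] q [ 0.55  0.61 -0.53  1.78  0.4   0.85  0.35] F [-0.15  0.73 -0.3 ] grip 0.32033489455468805 29.744495451450348
shift in present tool [-2.54 -1.89 -1.61] in goal tool [-2.55 -1.89 -1.6 ]
top bottom [358.7  244.57]
top top [362.86 236.79]
well px [355.02 254.37]
scene bottom [267.1 216.8]
scene top [263.51 187.55]
well px [270.43 254.69]
wrist bottom [329.66 278.77]
wrist top [331.07 387.77]
well px [326.21 219.21]
```

```bash
python3 -c "
import cv2,numpy as np
a=cv2.imread('pics/pwrist.png')[120:440,180:480]; b=cv2.imread('pics/pscene.png')[150:290,200:340]
a=cv2.resize(a,(450,480));b=cv2.resize(b,(350,350))
o=np.zeros((480,800,3),np.uint8);o[:,:450]=a;o[:350,450:]=b;cv2.imwrite('pics/c.png',o)"
```

```text
(no output)
```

View pics/c.png

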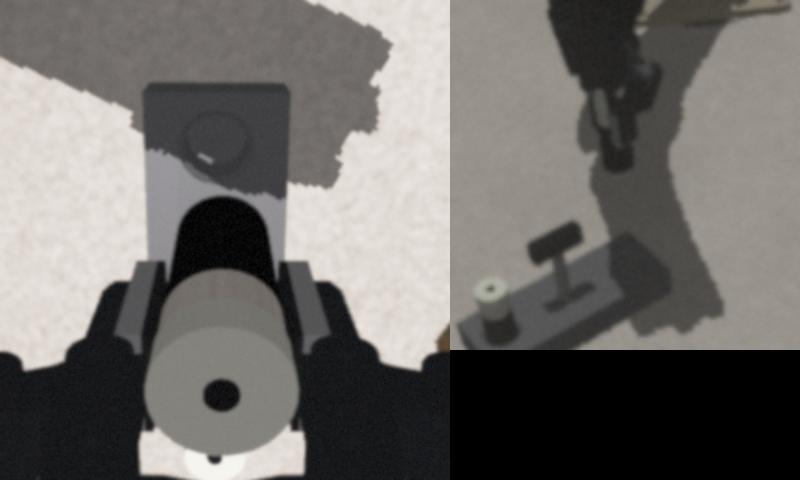

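Wrist crop: the cartridge is held upright with its cap centre at about (328,381) full-frame, and the well mouth is at about (324,213). The wrist predictions are about 6 px low for both, so the offset is shared. Next I compare the two relative to each other.

```bash
python3 -c "
from g import *
c=cam('wrist');s=bot.read_state();T=R.from_quat(s['tool_rot']);p=np.array(s['position']);print(p,c['fx'])
zt=p[2]+41.5
a=w_at_z(c,[[328,381]],zt)[0]; print('cap rel tool',T.inv().apply(a-p))
g=cv2.cvtColor(c['pixels'],cv2.COLOR_RGB2GRAY)[185:245,280:370]
g=cv2.resize(g,None,fx=8,fy=8,interpolation=2); g=cv2.createCLAHE(4,(4,4)).apply(g); cv2.imwrite('pics/well.png',g)
for uv in [(324,213),(324.7,213.5)]:
  w=w_at_z(c,[uv],31)[0]; print('well',w,'rel tool',T.inv().apply(w-p))
for x in [(-35,95),(35,95)]:
  a=np.radians(29.3);q=[583.2-np.sin(a)*x[1]+np.cos(a)*x[0],-207+np.cos(a)*x[1]+np.sin(a)*x[0],31.]
  print(cv2.projectPoints(np.array([q]),c['R'],c['t'],c['K'],c['d'])[0].ravel())
"
```

```text
[ 549.97 -145.43  188.42] 427.7749202464222
cap rel tool [  2.66  -0.54 -41.5 ]
well [ 545.99 -144.91   31.  ] rel tool [  2.36  -3.29 157.42]
well [ 546.61 -144.99   31.  ] rel tool [  1.99  -2.79 157.42]
[277.38 181.77]
[376.46 181.96]
```

View pics/well.png

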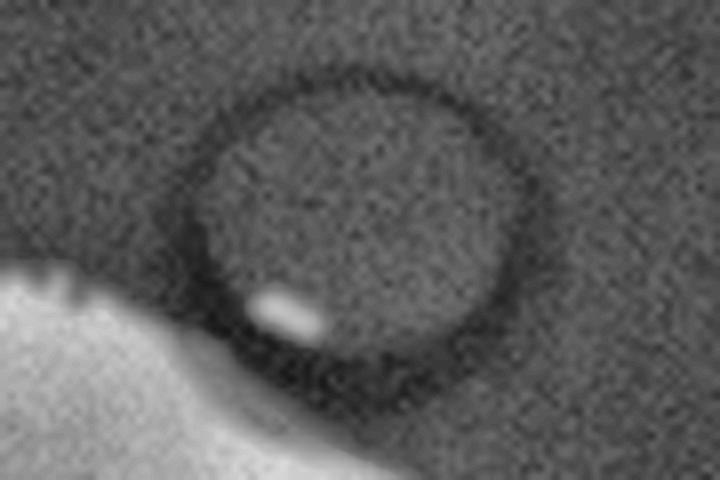

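{"method": "apply_moves", "body": {"targets": [[[-1.4,-1.6,20],[0,0,0],0],[[0,0,30],[0,0,0],0],[[0,0,30],[0,0,0],0],[[0,0,15],[0,0,0],0],[[0,0,8],[0,0,0],0],[[0,0,5],[0,0,0],0],[[0,0,0],[0,0,0],0],[[0,0,0],[0,0,0],0],[[0,0,0],[0,0,0],0],[[0,0,0],[0,0,0],0]]}}

```text
time: 10.63
position: [549.8, -149.1, 81.5]
tool_rot: [0.505, 0.863, 0.0, 0.001]
ft_force: [0.6, 0.0, 0.4]
grip_width: 0.323
finger_force: 29.8
```

```bash
python3 v.py d
```

```text
turn units [0.02 0.02 0.  ]
turn units [ -0.03   0.03 -36.  ]
t 10.6333 pos [ 549.79 -149.11   81.47] q [ 0.49  0.75 -0.44  1.86  0.51  0.63  0.25] F [0.56 0.04 0.35] grip 0.32292497595643227 29.759387969970703
shift in present tool [   1.03    0.73 -108.53] in goal tool [   1.19    0.56 -108.53]
top bottom [356.12 253.43]
top top [359.69 247.03]
well px [355.02 254.37]
scene bottom [269.44 251.24]
scene top [266.22 226.07]
well px [270.43 254.69]
wrist bottom [330.15 279.36]
wrist top [331.94 389.41]
well px [331.16 267.48]
```

{"method": "apply_moves", "body": {"targets": [[[1.6,0.4,0],[0,0,0],0],[[0,0,5],[0,0,0],0],[[0,0,4],[0,0,0],0],[[0,0,3],[0,0,0],0],[[0,0,3],[0,0,0],0],[[0,0,0],[0,0,0],0],[[0,0,0],[0,0,0],0]]}}

```text
time: 11.37
position: [548.5, -147.7, 65.0]
tool_rot: [0.505, 0.863, -0.0, -0.0]
ft_force: [1.0, -1.1, -1.5]
grip_width: 0.318
finger_force: 29.7
```

```bash
python3 -c "
from g import *
go([549.26,-147.43,44.5])
"
```

```text
turn units [-0.  0. -0.]
turn units [ 0.    0.01 36.  ]
t 11.3667 pos [ 548.52 -147.75   64.97] q [ 0.48  0.78 -0.42  1.87  0.53  0.6   0.24] F [ 1.03 -1.1  -1.5 ] grip 0.31839574104617313 29.738100841641426
shift in present tool [-0.08  0.81 20.47] in goal tool [-0.08  0.8  20.47]
```

{"method": "apply_moves", "body": {"targets": [[[0,0.4,3],[0,0,0],0],[[0,0,3],[0,0,0],0],[[0,0,3],[0,0,0],0],[[0,0,3],[0,0,0],0],[[0,0,2],[0,0,0],0],[[0,0,2],[0,0,0],0],[[0,0,0],[0,0,0],0],[[0,0,0],[0,0,0],0]]}}

```text
time: 12.03
position: [548.7, -146.9, 49.0]
tool_rot: [0.505, 0.863, 0.0, -0.0]
ft_force: [0.5, -1.3, -1.9]
grip_width: 0.316
finger_force: 29.8
```

```bash
python3 -c "
from g import *
go([549.26,-147.43,44.5])
"
```

```text
turn units [-0.   -0.01  0.  ]
turn units [  0.01  -0.   -36.  ]
t 12.0333 pos [ 548.73 -146.93   49.03] q [ 0.47  0.8  -0.4   1.88  0.54  0.57  0.22] F [ 0.51 -1.31 -1.87] grip 0.31612441724094914 29.78444315493107
shift in present tool [-0.7   0.21  4.53] in goal tool [-0.69  0.21  4.53]
```

{"method": "apply_moves", "body": {"targets": [[[-0.4,0,1.5],[0,0,0],0],[[0,0,1.5],[0,0,0],0],[[0,0,1],[0,0,0],0],[[0,0,0],[0,0,0],0],[[0,0,0],[0,0,0],0],[[0,0,0],[0,0,0],0]]}}

```text
time: 12.53
position: [549.0, -147.1, 45.3]
tool_rot: [0.505, 0.863, 0.0, -0.0]
ft_force: [0.5, -0.4, -0.3]
grip_width: 0.316
finger_force: 29.8
```

```bash
python3 -c "
from g import *
go([549.26,-147.43,44.5])
"
```

```text
turn units [ 0.   -0.01  0.  ]
turn units [  0.01   0.   -36.  ]
t 12.5333 pos [ 549.03 -147.09   45.3 ] q [ 0.46  0.81 -0.4   1.88  0.55  0.56  0.22] F [ 0.52 -0.39 -0.31] grip 0.31570501402260576 29.817964509129524
shift in present tool [-0.41  0.03  0.79] in goal tool [-0.41  0.03  0.8 ]
```

Nearly on the floor. I'll open slowly so it drops the last millimetre, then rise.

{"method": "apply_moves", "body": {"targets": [[[0,0,0.5],[0,0,0],0],[[0,0,0],[0,0,0],0.36],[[0,0,0],[0,0,0],0.42],[[0,0,0],[0,0,0],0.5],[[0,0,0],[0,0,0],0.6],[[0,0,0],[0,0,0],0.7],[[0,0,0],[0,0,0],0.7],[[0,0,0],[0,0,0],0.7]]}}

```text
time: 13.2
position: [549.1, -147.5, 44.9]
tool_rot: [0.505, 0.863, 0.0, 0.0]
ft_force: [-0.5, 0.7, 0.4]
grip_width: 0.699
finger_force: 0.0
```

{"method": "apply_moves", "body": {"targets": [[[0,0,-10],[0,0,0],0.7],[[0,0,-20],[0,0,0],0.7],[[0,0,-30],[0,0,0],0.7],[[0,0,-40],[0,0,0],0.7],[[0,0,-40],[0,0,0],0.7],[[0,0,-20],[0,0,0],0.7],[[-40,0,0],[0,0,0],0.7],[[-40,0,0],[0,0,0],0.7],[[-40,0,0],[0,0,0],0.7],[[0,0,0],[0,0,0],0.7],[[0,0,0],[0,0,0],0.7]]}}

```text
time: 14.12
position: [607.7, -254.9, 204.7]
tool_rot: [0.507, 0.862, -0.0, 0.0]
ft_force: [-0.2, 0.8, -0.3]
grip_width: 0.703
finger_force: 0.0
```

Run:
```python
from m import *
from g import *
go([583,-207,200])
for n in ['top','scene','wrist']:
    c=cam(n);print(n);P=caps(c);save(c,'f'+n+'.png')
    for nm,p in (('seated top',[549.7,-147.8,86.]),('handle',[583,-207,110.])):
        print(nm,cv2.projectPoints(np.array([p]),c['R'],c['t'],c['K'],c['d'])[0].ravel())
    m=(P[...,2]>96)&(P[...,2]<120)&(np.hypot(P[...,0]-583,P[...,1]+207)<45)
    v,u=np.nonzero(m)
    if len(u)>10:
        q=w_at_z(c,np.c_[u,v],110)[:,:2].astype(np.float32);print('bar',len(q),q.mean(0),cv2.minAreaRect(q))
    m=(P[...,2]>60)&(P[...,2]<110)&(np.hypot(P[...,0]-549.7,P[...,1]+147.8)<20)
    print('cap z med',m.sum(),np.median(P[m],0))
```

```text
turn units [-0.    0.01 -0.05]
turn units [ 0.01  0.   35.95]
t 14.1167 pos [ 607.68 -254.94  204.74] q [ 0.65  0.72 -0.53  1.51  0.4   1.03  0.53] F [-0.22  0.76 -0.35] grip 0.7028109673692021 0.0
shift in present tool [53.9   1.69  4.71] in goal tool [53.89  1.94  4.74]
top
cap [362.35 136.93] 219 r 11.7 [ 796.07 -170.38   80.  ] [ 793.77 -169.67   86.  ] dia mm 35.61577234208079
cap [124.5  194.49] 105 r 16.4 [682.73 334.68  80.  ] [681.03 332.67  86.  ] dia mm 24.26565933997861
cap [138.82 209.39] 44 r 10.3 [649.69 303.68  80.  ] [648.18 301.84  86.  ] dia mm 15.610013970727532
cap [418.44 217.  ] 16 r 4.0 [ 616.98 -278.61   80.  ] [ 615.64 -277.32   86.  ] dia mm 9.34828128415817
cap [356.49 249.95] 151 r 7.1 [ 551.16 -146.66   80.  ] [ 550.18 -146.08   86.  ] dia mm 28.435052676942462
cap [142.73 286.82] 271 r 9.7 [487.57 290.7   80.  ] [486.92 288.93  86.  ] dia mm 37.83742790275822
cap [222.63 298.42] 73 r 5.1 [459.49 128.53  80.  ] [459.   127.63  86.  ] dia mm 19.537849462310817
seated top [357.34 250.16]
handle [387.02 231.09]
bar 185 [ 582.21 -205.67] ((582.2046508789062,
[... 1143 characters left out ...]
9 -207.02] ((591.1842651367188, -206.11585998535156), (26.0240535736084, 53.64045715332031), 28.182077407836914)
cap z med 177 [ 557.56 -146.29   83.65]
wrist
cap [323.05 259.99] 735 r 22.3 [ 614.7  -271.87   80.  ] [ 613.7  -269.95   86.  ] dia mm 19.87371698328107
cap [338.56 255.4 ] 25 r 5.1 [ 622.08 -264.03   80.  ] [ 620.92 -262.29   86.  ] dia mm 3.647198304323936
cap [505.   465.76] 79 r 17.0 [ 833.65 -356.73   80.  ] [ 827.74 -352.91   86.  ] dia mm 7.450736362684371
seated top [329.4   31.26]
handle [329.57 154.88]
bar 2287 [ 580.09 -205.54] ((580.4966430664062, -206.02459716796875), (13.689894676208496, 49.10395812988281), 28.85349464416504)
cap z med 2211 [ 548.2  -146.54   85.96]
```

{"method": "apply_moves", "body": {"targets": [[[28,1,0],[0,0,0],0.7],[[27,0.8,0],[0,0,0],0.7],[[0,0,20],[0,0,0],0.7],[[0,0,20],[0,0,0],0.7],[[0,0,20],[0,0,0],0.7],[[0,0,0],[0,0,0],0.7],[[0,0,0],[0,0,0],0.7],[[0,0,0],[0,0,0],0.7],[[0,0,0],[0,0,0],0.7]]}}

```text
time: 15.02
position: [583.5, -203.0, 146.4]
tool_rot: [0.505, 0.863, 0.0, 0.001]
ft_force: [0.5, -0.2, -0.6]
grip_width: 0.701
finger_force: 0.0
```

```bash
python3 -c "
from g import *
go([582.3,-206,80],29)
"
```

```text
turn units [0.02 0.02 0.07]
turn units [ -0.03   0.04 -35.93]
t 15.0167 pos [ 583.48 -202.98  146.44] q [ 0.59  0.72 -0.5   1.69  0.44  0.84  0.41] F [ 0.49 -0.18 -0.56] grip 0.7012761435165322 0.0
shift in present tool [-1.94 -2.64 66.44] in goal tool [-2.07 -2.49 66.44]
```

{"method": "apply_moves", "body": {"targets": [[[-2,-2.5,0],[0,0,0.06],0.7],[[0,0,15],[0,0,0],0.7],[[0,0,15],[0,0,0],0.7],[[0,0,15],[0,0,0],0.7],[[0,0,13],[0,0,0],0.7],[[0,0,8],[0,0,0],0.7],[[0,0,0],[0,0,0],0.7],[[0,0,0],[0,0,0],0.7],[[0,0,0],[0,0,0],0.7]]}}

```text
time: 15.77
position: [582.0, -206.4, 79.6]
tool_rot: [0.508, 0.862, 0.0, 0.001]
ft_force: [0.2, 0.3, -1.0]
grip_width: 0.698
finger_force: 0.0
```

```bash
python3 -c "
from g import *
go([582.3,-206,80],29)
c=cam('wrist');save(c,'h.png')
"
```

```text
turn units [0.01 0.01 0.  ]
turn units [ -0.02   0.02 -36.  ]
t 15.7667 pos [ 581.98 -206.35   79.61] q [ 0.57  0.81 -0.45  1.73  0.5   0.72  0.36] F [ 0.2   0.3  -0.96] grip 0.6976135536894758 0.0
shift in present tool [ 0.15  0.45 -0.39] in goal tool [ 0.15  0.45 -0.39]
```

View pics/h.png

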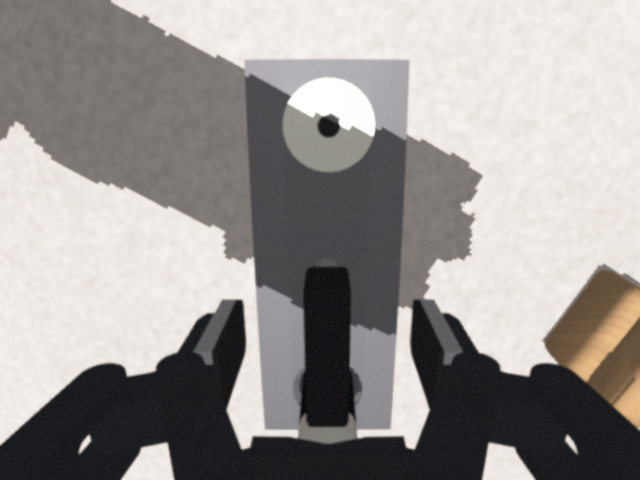

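The bar (column 328) sits midway between the fingers (245 and 412), and the cartridge is seated at (329,125). Closing on the bar.

{"method": "apply_moves", "body": {"targets": [[[0,0,0],[0,0,0],0.5],[[0,0,0],[0,0,0],0.4],[[0,0,0],[0,0,0],0.3],[[0,0,0],[0,0,0],0.25],[[0,0,0],[0,0,0],0.2],[[0,0,0],[0,0,0],0.15],[[0,0,0],[0,0,0],0.1],[[0,0,0],[0,0,0],0],[[0,0,0],[0,0,0],0],[[0,0,0],[0,0,0],0],[[0,0,0],[0,0,0],0]], "squeeze": 90}}

```text
time: 16.73
position: [581.6, -206.1, 79.1]
tool_rot: [0.507, 0.862, 0.0, 0.0]
ft_force: [0.8, 0.9, 2.9]
grip_width: 0.152
finger_force: 88.1
```

{"method": "apply_moves", "body": {"targets": [[[0,0,-2],[0,0,0],0],[[0,0,-4],[0,0,0],0],[[0,0,-6],[0,0,0],0],[[0,0,-8],[0,0,0],0],[[0,0,-8],[0,0,0],0],[[0,0,-8],[0,0,0],0],[[0,0,-8],[0,0,0],0],[[0,0,-6],[0,0,0],0],[[0,0,-4],[0,0,0],0],[[0,0,-2],[0,0,0],0],[[0,0,0],[0,0,0],0],[[0,0,0],[0,0,0],0]]}}

```text
time: 17.73
position: [581.1, -206.3, 134.7]
tool_rot: [0.508, 0.862, -0.0, -0.0]
ft_force: [0.5, -0.0, -5.3]
grip_width: 0.148
finger_force: 87.7
```

```bash
python3 -c "
from g import *
go([582.3,-206,210],29)
"
```

```text
turn units [-0. -0.  0.]
turn units [  0.    -0.01 -36.  ]
t 17.7333 pos [ 581.06 -206.31  134.69] q [ 0.59  0.74 -0.5   1.7   0.45  0.82  0.4 ] F [ 0.53 -0.03 -5.31] grip 0.1483855548176498 87.69643664360046
shift in present tool [ -0.31   1.21 -75.32] in goal tool [ -0.33   1.24 -75.31]
```

{"method": "apply_moves", "body": {"targets": [[[0,0,-4],[0,0,0],0],[[0,0,-8],[0,0,0],0],[[0,0,-10],[0,0,0],0],[[0,0,-12],[0,0,0],0],[[0,0,-12],[0,0,0],0],[[0,0,-12],[0,0,0],0],[[0,0,-9],[0,0,0],0],[[0,0,-6],[0,0,0],0],[[0,0,-3],[0,0,0],0],[[0,0,0],[0,0,0],0],[[0,0,0],[0,0,0],0],[[0,0,0],[0,0,0],0]]}}

```text
time: 18.73
position: [580.7, -206.2, 210.1]
tool_rot: [0.507, 0.862, -0.0, -0.001]
ft_force: [0.3, 0.3, -4.1]
grip_width: 0.152
finger_force: 87.8
```

{"method": "apply_moves", "body": {"targets": [[[0,0,0],[0,0,0],0],[[0,0,0],[0,0,0],0],[[0,0,0],[0,0,0],0],[[0,0,0],[0,0,0],0],[[0,0,0],[0,0,0],0],[[0,0,0],[0,0,0],0]]}}

```text
time: 19.23
position: [581.3, -206.3, 210.8]
tool_rot: [0.507, 0.862, 0.0, 0.0]
ft_force: [-1.1, 0.1, -5.7]
grip_width: 0.15
finger_force: 87.8
```

Run:
```python
from g import *
go([582.3,-206,210],29)
ims=[]
for n in ['scene','top']:
    c=cam(n);P=w_depth(c,np.stack(np.meshgrid(np.arange(640),np.arange(480)),-1).reshape(-1,2)).reshape(480,640,3)
    m=(P[...,2]>140)&(P[...,2]<185)&(np.hypot(P[...,0]-582,P[...,1]+206)<110)
    q=P[m]; 
    if len(q)>50:
        A=np.c_[q[:,:2]-[582,-206],np.ones(len(q))]
        for _ in range(5):
            k=np.linalg.lstsq(A,q[:,2],rcond=None)[0];r=abs(A@k-q[:,2]);s=r<4;A=A[s];q=q[s]
        print(n,len(q),'slopes',np.round(k,3))
    save(c,'z'+n+'.png')
    p=cv2.projectPoints(np.array([[582,-206,160.]]),c['R'],c['t'],c['K'],c['d'])[0].ravel().astype(int)
    ims.append(cv2.resize(c['pixels'][max(0,p[1]-70):p[1]+70,p[0]-70:p[0]+70,::-1],(400,400)))
cv2.imwrite('pics/end.png',np.hstack(ims))
```

```text
turn units [0. 0. 0.]
turn units [ -0.   0. -36.]
t 19.2333 pos [ 581.29 -206.28  210.78] q [ 0.62  0.65 -0.54  1.63  0.39  0.97  0.46] F [-1.05  0.14 -5.68] grip 0.14978061939400517 87.80983328819275
shift in present tool [-0.24  1.02  0.78] in goal tool [-0.24  1.02  0.78]
scene 1287 slopes [ -0.04  -0.02 161.86]
top 1498 slopes [  0.01  -0.   160.78]
```

View pics/end.png

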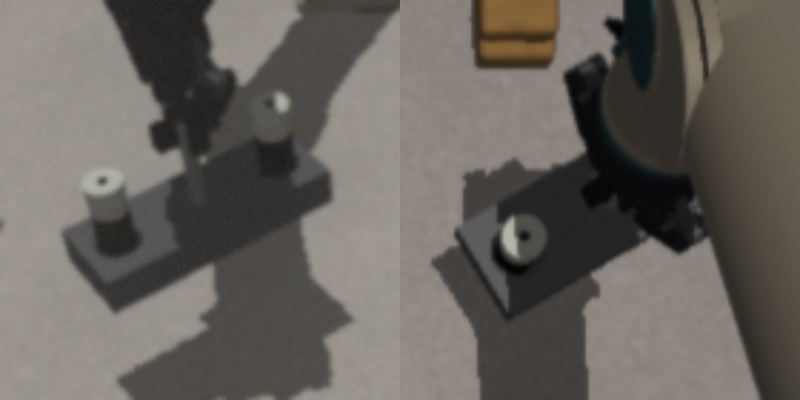

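The carrier is held level, with its top at about 161 mm and so about 130 mm clear of the bench. Both cartridges are seated, seen at crop (105,210) and (272,130). Handing in.

```bash
python3 -c "
from station import bot
print(bot.close_job())"
```

```text
the job is handed in; nothing more can be done
None
```

The matching 28 mm cartridge is seated in the empty well, and the gripper is holding the carrier level and still by its handle, about 130 mm above the bench; the job is handed in, but no verdict was returned.

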